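# Lids onto the bisque pots

### The job

Four terracotta pots and their four lids have come out of the kiln and are mixed up on the pottery table. Put every lid on the pot it was made for, same shape and size, knob up and seated flat on the rim with the sides of the square and oblong lids lined up with their pots. Set the lids down gently, and leave the pots standing where they are.

Things in the scene. Friction and masses are not known exactly. Their poses are not given: they have to be found in the camera images.
- lid_round_large: Large round lid, plate 110 mm across. Terracotta, knob up. From the bottom: flange 8 mm deep (goes inside the pot mouth, 8 mm to spare each side), plate 9 mm thick (rests on the rim), knob 28 mm tall (top at 45 mm). Origin: centre of the flange underside, on the table at the start; z up. Knob: round, 22 mm across, on the axis. Loose, about 170 g.
- lid_round_small: Small round lid, plate 78 mm across. Terracotta, knob up. From the bottom: flange 8 mm deep (goes inside the pot mouth, 8 mm to spare each side), plate 9 mm thick (rests on the rim), knob 28 mm tall (top at 45 mm). Origin: centre of the flange underside, on the table at the start; z up. Knob: round, 22 mm across, on the axis. Loose, about 100 g.
- lid_square: Square lid, plate 90 x 90 mm, sides along x and y. Terracotta, knob up. From the bottom: flange 8 mm deep (goes inside the pot mouth, 8 mm to spare each side), plate 9 mm thick (rests on the rim), knob 28 mm tall (top at 45 mm). Origin: centre of the flange underside, on the table at the start; z up. Knob: an upright bar 36 mm along the lid's x, 18 mm along y, in the centre. Loose, about 150 g.
- lid_oblong: Oblong lid, plate 126 mm along x, 76 mm along y. Terracotta, knob up. From the bottom: flange 8 mm deep (goes inside the pot mouth, 8 mm to spare each side), plate 9 mm thick (rests on the rim), knob 28 mm tall (top at 45 mm). Origin: centre of the flange underside, on the table at the start; z up. Knob: an upright bar 36 mm along the lid's x, 18 mm along y, in the centre. Loose, about 170 g.
- pot_round_large: Open terracotta pot, round, 104 mm across outside at the rim, 60 mm tall, walls 9 mm thick, standing loose on the table (about 450 g). Origin: centre of its underside, z up. With its lid home the lid's origin is 52 mm above this origin.
- pot_round_small: Open terracotta pot, round, 72 mm across outside at the rim, 70 mm tall, walls 9 mm thick, standing loose on the table (about 320 g). Origin: centre of its underside, z up. With its lid home the lid's origin is 62 mm above this origin.
- pot_square: Open terracotta pot, 84 x 84 mm outside, 55 mm tall, walls 9 mm thick, standing loose on the table (about 400 g). Origin: centre of its underside, z up, sides along x and y. With its lid home the lid's origin is 47 mm above this origin.
- pot_oblong: Open terracotta pot, 120 mm along x by 70 mm along y outside, 45 mm tall, walls 9 mm thick, standing loose on the table (about 400 g). Origin: centre of its underside, z up, x along the long side. With its lid home the lid's origin is 37 mm above this origin.
Things that resemble listed ones, but are neither listed nor needed, are in the scene too. What is shaped like the lid_round_small but green is not meant.

How it is judged (in metres and radians):
At the end, for the whole second after the job is handed in: Each lid on its own pot: centre within 12 mm, height within 4 mm of seated, tilt under 0.06 rad; oblong and square lids in line with their pots within 0.25 rad (any half / quarter turn); pots upright (0.06 rad) and within 35 mm of where they began; lids and pots at rest (horizontal distance between lid_round_large and pot_round_large below 0.012 m and z of lid_round_large in the frame of pot_round_large between 0.048 and 0.056 m and angle between each of lid_round_large, pot_round_large, lid_round_small, pot_round_small, lid_square, pot_square, lid_oblong, pot_oblong's own z axis and vertical below 0.06 rad and distance of each of pot_round_large, pot_round_small, pot_square, pot_oblong from where it was at the start of the episode below 0.035 m and linear speed of each of lid_round_large, pot_round_large, lid_round_small, pot_round_small, lid_square, pot_square, lid_oblong, pot_oblong below 0.02 m/s and horizontal distance between lid_round_small and pot_round_small below 0.012 m and z of lid_round_small in the frame of pot_round_small between 0.058 and 0.066 m and horizontal distance between lid_square and pot_square below 0.012 m and z of lid_square in the frame of pot_square between 0.043 and 0.051 m and horizontal distance between lid_oblong and pot_oblong below 0.012 m and z of lid_oblong in the frame of pot_oblong between 0.033 and 0.041 m and angle between the x axis of lid_oblong and the x axis of pot_oblong, either way round below 0.25 rad and (angle between the x axis of lid_square and the x axis of pot_square, either way round below 0.25 rad or angle between the y axis of lid_square and the x axis of pot_square, either way round below 0.25 rad)); the robot touches nothing.
It fails at once if a lid is banged or forced onto its pot (over 60 N) (contact force between lid_round_large and pot_round_large above 60 N or contact force between lid_round_small and pot_round_small above 60 N or contact force between lid_square and pot_square above 60 N or contact force between lid_oblong and pot_oblong above 60 N).
It fails at once if a pot is tipped over (angle between any of pot_round_large, pot_round_small, pot_square, pot_oblong's own z axis and vertical above 0.5 rad).
It also fails if it takes over 128 s, if anything falls off the work surface, if the arm or the gripper's body presses on something with over 40 N, if the wrist force passes 120 N, or if a joint passes its speed limit or range.

### The arm

A 6-joint arm with a two-finger parallel gripper is mounted at the origin on the work surface. World frame = base frame: x ahead of the robot, y to its left, z up, the work surface at z = 0. Lengths are in m, angles in degrees, forces in N, time in s.
With the tool pointing down it reaches from about 0.35 to 0.875 m from the base axis. Payload 4.2 kg.
Tool frame: the origin (TCP) lies on the centre line of the jaws, within the pads' length; the fingertips stand 25 mm ahead of it and the grasp point (between the pads) lies 6 mm ahead of it (finger_overhang is the distance from the TCP to the fingertips, in m); z points along the fingers, y is the line along which they close (so a half turn about z gives the same grasp; the last joint's range is limited). The gripper opens to 87 mm and grips with 3 to 60 N. Pads are 19 mm wide; open, the fingers measure 117 mm over their backs; the gripper's body (75 mm by 190 mm) begins 51 mm behind the grasp point.
Start: joints at [-49.985, 22.042, 0.453, 0, -68.411, -14.817], TCP at [0.266, -0.565, 0.248] pointing down, gripper open.
Joint ranges: [-179.83, 179.83], [-69.29, 118.12], [-61.27, 80.66], [-181.25, 117.63], [-171.15, -9.14], [-177.46, 177.46]. Speed limits (degrees/s): [159.86, 159.86, 180, 180, 180, 180].

### API

Orientations are given as a 3x3 rotation matrix whose columns are the frame's x, y, z axes.
In Python, from station import sense, capture, finish_job, spot_in, tip_of, finger_overhang gives the robot as it stands. The module is installed in compiled form; this text tells all that it offers.
- The arm moves only by the tool servo_tool, never from a script. Its arguments are lists of equal length, an entry for each row: "slide": the shift along the tool's x, y, z in m, a list of three; "spin": the turn about the tool's z in degrees; "grip": the closure, from 0 (fully open) to 1 (shut). A call has exactly 5 rows; each row is the pose to reach, as a shift and turn from the pose commanded when the call began, along the tool's axes at that moment; what a row does not reach only later rows make up. A row lasts 1/12 s, in which the tool goes at most 41.7 mm and 7.16 degrees, less where a joint would pass 70% of its speed; a pose out of reach is approached as far as the arm can. A call with a gripper value outside its range is refused whole. The fingers move at their own pace and stop on an object; the grip force is fixed at half the most. Time passes only in rows, so rows that repeat a pose let the fingers close, or fill a call up. It gives the time, the measured TCP pose, the force, the opening and the grip force at its end, in the units of the state.
- sense(): the state, without advancing time (a new reading comes with each control period).
- capture(name): name is "scene" or "top" or "wrist"; returns a dict with "pixels" (480x640x3 uint8, blue, green, red), "depth" (480x640 float32, m along the optical axis (not along the pixel's ray), 0 where there is no reading), "fx", "fy", "cx", "cy" (pixels), "k1" (the pictures are not rectified: a ray, as slopes to the right and down, at radius r is drawn at 1 + k1 r^2 times it, then the intrinsics apply), "R" (3x3) and "t" (3): a world point X has camera coordinates R X + t; the wrist camera has in their place "hand_eye" (4x4, takes a point from camera to tool coordinates, whose origin is the TCP and whose axes are the flange's). Camera axes: x right, y down, z forward; pixel columns grow to the right and rows downward; lengths in m; the calibration is good to about 2 mm. A picture is of the moment at which its call begins: read the wrist's pose just before it.
- finish_job(): hands the job in; it is judged then, once.
Trained networks look in the newest picture that a camera, given by its name, has taken for a name from the list of things; names that differ only in an ending like _2 or _b are one class to them, and where a whole thing is asked for, a point or a joint stands for the part that bears it (a point fixed in the world has none). Each returns a list of dicts, best first, with "conf" (0 to 1); they miss things now and then, are a little off and sometimes report something else, mostly with a low value. They report only what shows in the picture. A call takes as long as a camera call. They do not tell look-alikes from the thing itself.
- spot_in(thing, camera): "point" ([x, y, z] in m, in world coordinates, good to about 4 mm: the middle of the surface that is visible of it).
- tip_of(thing, camera): "point" ([x, y, z] in m, in world coordinates, good to about 4 mm: a listed point, or the origin of a listed thing).
The state is a dict: "time_s": time; "joints": joint angles; "joint_velocities": joint speeds; "effort": joint torques, N m; "tcp_pos": TCP position; "ee_rot": TCP orientation; "wrist_force": force on the tool from outside, world axes, zero at the start; "moment": the same for the moment, N m; "gripper_width": opening from 0.0 (shut) to 1.0 (fully open); "gripper_force": force on a finger pad.
Only numpy, scipy, OpenCV 4.12 (cv2) and the standard library are available. Lean on these libraries where they do the work, as an engineer would, in place of code of your own. Each camera call takes 0.05 s, during which the arm holds its last target. There are 200 camera calls.

## Working session

There is one attempt and no reset: what is moved stays moved. The work goes in short steps, Python scripts to look and compute and a tool call to move; the robot and the scene stay as the last step left them, time stands still between calls to the robot, and variables do not carry over. Pictures are saved under pics/ and viewed, at most 14 in all, crops included, and the job is handed in when it is done.

Besides the shell and the picture viewer there is one more tool, called after "Request:" in YAML: its name, and indented under it one key for each argument. servo_tool: Moves the arm, as the interface text tells. Its arguments: {"type":"object","properties":{"slide":{"type":"array"},"spin":{"type":"array"},"grip":{"type":"array"}},"required":["slide","spin","grip"]}

```bash
mkdir -p pics; ls; python3 - <<'E'
from station import *
import cv2,numpy as np
s=sense();print(s['time_s'],s['tcp_pos'],np.round(s['ee_rot'],3).tolist(),finger_overhang)
for c in("top","scene"):
    d=capture(c);cv2.imwrite(f"pics/{c}0.png",d["pixels"])
    print(c,d['fx'],d['k1'],d['R'],d['t'])
    for n in ["lid_round_large","lid_round_small","lid_square","lid_oblong","pot_round_large","pot_round_small","pot_square","pot_oblong"]:
        print(n,[(np.round(q['point'],3).tolist(),round(q['conf'],2)) for q in tip_of(n,c)[:4]])
E
```

```text
pics
0.0 [ 0.26588639 -0.56502747  0.24646044] [[-0.905, -0.426, -0.001], [-0.426, 0.905, 0.002], [0.0, 0.002, -1.0]] 0.025
top 616.6025212949295 -0.007311792529614312 [[ 0.00611053 -0.99998037 -0.00138425]
 [-0.99633926 -0.00597023 -0.08527858]
 [ 0.08526864  0.00190028 -0.99635619]] [-0.00913188  0.45467754  1.5974775 ]
lid_round_large [([0.437, 0.107, -0.001], 0.69)]
lid_round_small [([0.357, -0.301, 0.0], 0.81), ([0.244, -0.305, -0.0], 0.61), ([0.646, 0.182, -0.006], 0.54)]
lid_square [([0.439, -0.123, 0.001], 0.59)]
lid_oblong [([0.643, -0.177, -0.004], 0.64)]
pot_round_large [([0.349, 0.299, 0.003], 0.67)]
pot_round_small [([0.646, 0.182, -0.003], 0.93)]
pot_square [([0.515, 0.403, -0.001], 0.72)]
pot_oblong [([0.534, -0.395, -0.001], 0.7)]
scene 435.9779417663775 -0.10078876237634198 [[-0.84501366  0.53466109  0.00945709]
 [ 0.32180627  0.52256913 -0.78953292]
 [-0.42707452 -0.66412275 -0.61363534]] [ 0.39250496 -0.10116002  1.26488613]
lid_round_large [([0.437, 0.109, 0.004], 0.68)]
lid_round_small [([0.36, -0.298, -0.0], 0.63)]
lid_square [([0.442, -0.131, -0.002], 0.97)]
lid_oblong [([0.651, -0.174, -0.0], 0.74), ([0.349, 0.294, 0.001], 0.24)]
pot_round_large [([0.351, 0.297, -0.001], 0.71)]
pot_round_small [([0.647, 0.183, -0.001], 0.59), ([0.516, 0.4, -0.002], 0.47)]
pot_square [([0.516, 0.402, -0.0], 0.87)]
pot_oblong [([0.535, -0.392, 0.002], 0.93)]
```

View pics/top0.png

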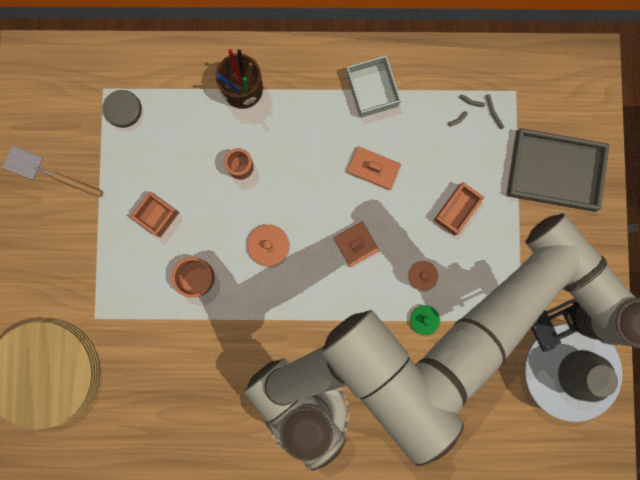

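View pics/scene0.png

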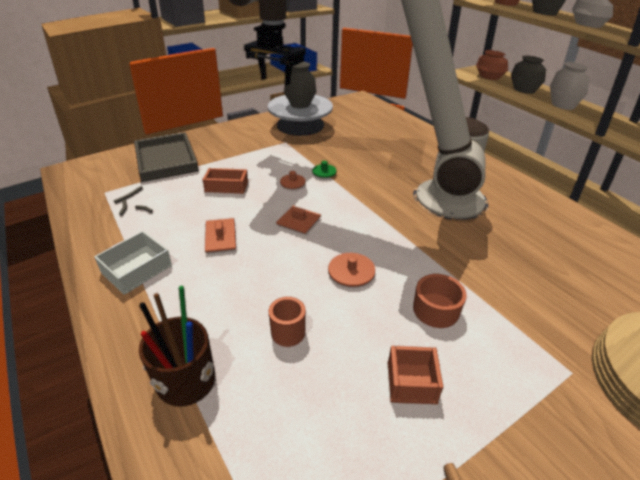

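```bash
cat > h.py <<'E'
from station import *
import cv2,numpy as np
def world(d,R=None,t=None):
    v,u=np.mgrid[:480,:640].astype(float)
    x=(u-d['cx'])/d['fx'];y=(v-d['cy'])/d['fy'];a,b=x.copy(),y.copy()
    for _ in range(6):
        f=1+d['k1']*(a*a+b*b);a,b=x/f,y/f
    z=d['depth'];P=np.dstack([a*z,b*z,z])
    R=d['R'] if R is None else R;t=d['t'] if t is None else t
    return (P-t)@R
def wrist():
    s=sense();d=capture("wrist");H=np.array(d['hand_eye'])
    T=np.eye(4);T[:3,:3]=s['ee_rot'];T[:3,3]=s['tcp_pos'];W=T@H
    return s,d,world(d,W[:3,:3].T,-W[:3,:3].T@W[:3,3])
def terra(img):
    h=cv2.cvtColor(img,cv2.COLOR_BGR2HSV)
    return ((h[...,0]<12)|(h[...,0]>172))&(h[...,1]>110)
def rect(P,m,c,r,z0,z1):
    k=m&(np.hypot(P[...,0]-c[0],P[...,1]-c[1])<r)&(P[...,2]>z0)&(P[...,2]<z1)
    Q=P[k]
    if len(Q)<6:return None
    (cx,cy),(w,h),a=cv2.minAreaRect((Q[:,:2]*1000).astype(np.float32))
    if w<h:w,h,a=h,w,a+90
    return len(Q),[round(float(q),1) for q in(cx,cy,w,h,a%180)],np.round([*Q[:,:2].mean(0)*1000,np.median(Q[:,2])*1000],1).tolist()
E
python3 - <<'E'
from h import *
d=capture("top");P=world(d);m=terra(d['pixels'])
for n,c,H in [("Lrl",(.437,.107),17),("Lrs",(.358,-.3),17),("Lsq",(.44,-.126),17),("Lob",(.646,-.176),17),("Prl",(.35,.298),60),("Prs",(.646,.182),70),("Psq",(.515,.402),55),("Pob",(.535,-.394),45)]:
    print(n,rect(P,m,c,.08,H/1000-.008,H/1000+.008), rect(P,m,c,.04,.03,.055) if n[0]=='L' else '')
cv2.imwrite("pics/c.png",cv2.resize(d['pixels'][225:345,350:510],None,fx=4,fy=4))
E
```

```text
Lrl (1227, [431.7, 104.3, 105.6, 105.5, 1.1], [431.6, 105.1, 17.7]) (57, [431.3, 103.8, 20.6, 18.3, 45.2], [431.2, 103.6, 45.0])
Lrs (552, [355.8, -301.2, 73.4, 73.4, 90.3], [354.8, -300.1, 17.5]) (62, [354.6, -301.2, 19.6, 19.1, 139.0], [354.8, -300.7, 45.7])
Lsq (972, [436.6, -126.1, 87.9, 87.7, 119.9], [436.4, -126.0, 17.8]) (95, [442.2, -133.1, 52.9, 21.9, 135.3], [436.6, -126.9, 44.8])
Lob (1132, [639.2, -172.9, 123.6, 76.0, 67.1], [638.5, -172.9, 17.5]) (100, [639.9, -174.1, 34.5, 19.4, 71.0], [638.5, -173.2, 43.7])
Prl (401, [347.3, 293.7, 102.6, 99.3, 90.8], [347.4, 295.7, 60.4]) 
Prs (269, [642.3, 181.2, 69.5, 68.3, 24.4], [641.3, 181.6, 69.9]) 
Psq (413, [509.5, 400.3, 86.1, 83.9, 53.2], [509.0, 400.3, 54.6]) 
Pob (435, [529.9, -394.2, 120.3, 68.9, 143.9], [528.5, -390.8, 45.2])
```

View pics/c.png

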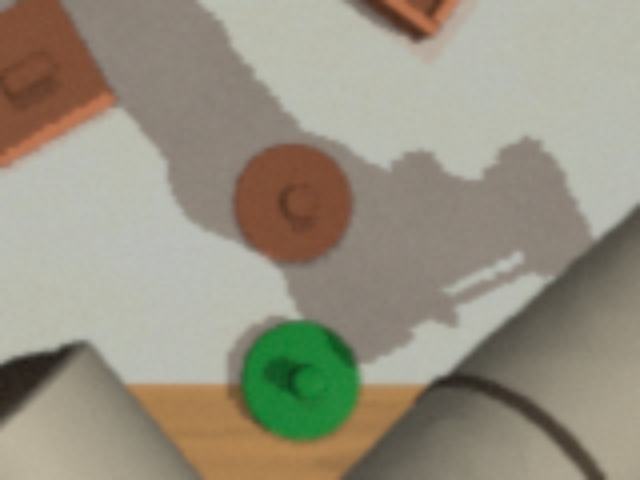

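The two candidates for lid_round_small are the terracotta lid at top-image (423,275) and the green one at (425,320). The crop confirms that the terracotta lid fits, because green is excluded. I'll start with it and hover over it first.

Request:
servo_tool:
  slide:
    - [-0.02,0.02,0.005]
    - [-0.04,0.04,0.01]
    - [-0.06,0.06,0.015]
    - [-0.08,0.08,0.02]
    - [-0.1,0.1,0.025]
  spin: [0,0,0,0,0]
  grip: [0,0,0,0,0]

```text
time_s: 1.37
tcp_pos: [0.3142, -0.4313, 0.2224]
ee_rot: [[-0.905, -0.425, 0.0], [-0.425, 0.905, -0.0], [-0.0, -0.0, -1.0]]
wrist_force: [0.4, 0.1, 0.5]
gripper_width: 0.998
gripper_force: 0.0
```

Request:
servo_tool:
  slide:
    - [-0.02,0.02,0.005]
    - [-0.04,0.04,0.01]
    - [-0.06,0.06,0.015]
    - [-0.08,0.08,0.02]
    - [-0.093,0.1,0.025]
  spin: [0,0,0,0,0]
  grip: [0,0,0,0,0]

```text
time_s: 1.78
tcp_pos: [0.3566, -0.3011, 0.1977]
ee_rot: [[-0.904, -0.427, 0.001], [-0.427, 0.904, -0.001], [-0.001, -0.001, -1.0]]
wrist_force: [0.9, -0.4, -0.2]
gripper_width: 0.999
gripper_force: 0.0
```

```bash
cat >> h.py <<'E'
def plan(*T,start=None):
    "targets (x,y,z,yaw of tool y, deg mod 180); prints tool-frame slide and spin for each leg"
    s=sense();p=np.array(s['tcp_pos']);R=np.array(s['ee_rot']);yaw=np.degrees(np.arctan2(R[1,1],R[0,1]))
    print("t",round(s['time_s'],2),"tcp",np.round(p,4),"yaw",round(yaw,1),"j",np.round(s['joints'],0),"F",np.round(s['wrist_force'],1),"w",round(s['gripper_width'],3),"gf",round(s['gripper_force'],1))
    for x,y,z,a in T:
        q=np.array([x,y,z]);d=R.T@(q-p);w=-((a-yaw+90)%180-90)
        print("slide",np.round(d,4),"spin",round(w,1),"len",round(float(np.linalg.norm(d)),3))
        p=q;yaw-=w;r=np.radians(yaw);yv=np.array([np.cos(r),np.sin(r),0]);zv=np.array([0,0,-1.]);R=np.c_[np.cross(yv,zv),yv,zv]
E
python3 - <<'E'
from h import *
s,d,P=wrist();m=terra(d['pixels'])
cv2.imwrite("pics/w1.png",d['pixels'])
c=(.356,-.3)
print(rect(P,m,c,.08,.009,.025),rect(P,m,c,.04,.03,.055))
print([(np.round(q['point'],3),q['conf']) for q in tip_of("lid_round_small","wrist")])
plan((.356,-.3,.2,115),(.356,-.3,.045,115))
E
```

```text
(5372, [357.4, -301.1, 76.1, 75.3, 141.4], [356.0, -301.7, 16.7]) (579, [357.2, -301.4, 21.4, 21.0, 6.3], [356.1, -301.3, 44.4])
[(array([ 0.24 , -0.307, -0.003]), 0.96), (array([ 0.36 , -0.306, -0.004]), 0.64)]
t 1.88 tcp [ 0.3553 -0.2998  0.1971] yaw 115.4 j [-20.   9. -25.  -0. -55. -44.] F [-0.8  0.1 -0.5] w 0.998 gf 0.0
slide [-0.0005 -0.0005 -0.0029] spin 0.4 len 0.003
slide [0.    0.    0.155] spin -0.0 len 0.155
```

View pics/w1.png

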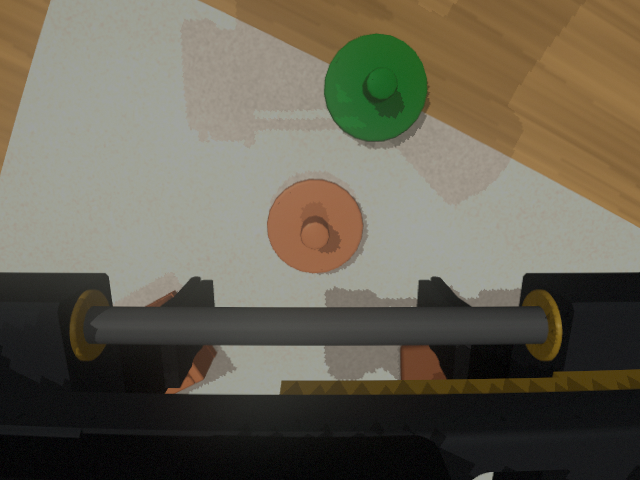

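The wrist view puts the terracotta lid at (315,227), directly under the tool, and the green lid well clear at (376,88). The position agrees with the top camera to about 1 mm.

Request:
servo_tool:
  slide:
    - [0,0,0.03]
    - [0,0,0.06]
    - [0,0,0.09]
    - [0,0,0.12]
    - [0,0,0.14]
  spin: [0,0,0,0,0]
  grip: [0,0,0,0,0]

```text
time_s: 2.3
tcp_pos: [0.3547, -0.3024, 0.0555]
ee_rot: [[-0.905, -0.425, -0.002], [-0.425, 0.905, 0.001], [0.001, 0.002, -1.0]]
wrist_force: [-0.0, 0.6, 0.1]
gripper_width: 0.995
gripper_force: 0.0
```

Request:
servo_tool:
  slide:
    - [0,0,0.006]
    - [0,0,0.011]
    - [0,0,0.011]
    - [0,0,0.011]
    - [0,0,0.011]
  spin: [0,0,0,0,0]
  grip: [0,0,0.4,0.7,1]

```text
time_s: 2.72
tcp_pos: [0.3566, -0.3029, 0.0479]
ee_rot: [[-0.905, -0.426, 0.003], [-0.426, 0.905, -0.001], [-0.002, -0.002, -1.0]]
wrist_force: [0.2, -0.5, 1.1]
gripper_width: 0.855
gripper_force: 0.0
```

Request:
servo_tool:
  slide:
    - [0,0,0]
    - [0,0,0]
    - [0,0,0]
    - [0,0,0]
    - [0,0,0]
  spin: [0,0,0,0,0]
  grip: [1,1,1,1,1]

```text
time_s: 3.13
tcp_pos: [0.3557, -0.3024, 0.0467]
ee_rot: [[-0.905, -0.426, 0.0], [-0.426, 0.905, -0.0], [-0.0, -0.0, -1.0]]
wrist_force: [0.4, 0.9, 0.0]
gripper_width: 0.479
gripper_force: 0.0
```

Request:
servo_tool:
  slide:
    - [0,0,-0.01]
    - [0,0,-0.04]
    - [0,0,-0.08]
    - [0,0,-0.12]
    - [0,0,-0.15]
  spin: [0,0,0,0,0]
  grip: [1,1,1,1,1]

```text
time_s: 3.55
tcp_pos: [0.3561, -0.3027, 0.1998]
ee_rot: [[-0.905, -0.426, 0.003], [-0.426, 0.905, -0.002], [-0.002, -0.003, -1.0]]
wrist_force: [1.0, -0.5, 0.0]
gripper_width: 0.098
gripper_force: 0.0
```

```bash
python3 - <<'E'
from h import *
plan((.642,.181,.2,115.4))
E
```

```text
t 3.55 tcp [ 0.3561 -0.3027  0.1998] yaw 115.2 j [-20.   9. -25.   0. -56. -44.] F [ 1.  -0.5  0. ] w 0.098 gf 0.0
slide [-4.648e-01  3.157e-01 -3.000e-04] spin -0.2 len 0.562
```

The fingers take over 1 s to close, so the grasp missed. I'll check the lid, then redo it from a half-open gripper with a longer closing time.

Request:
servo_tool:
  slide:
    - [0,0,0.01]
    - [0,0,0.01]
    - [0,0,0.01]
    - [0,0,0.01]
    - [0,0,0.01]
  spin: [0,0,0,0,0]
  grip: [0.4,0.4,0.4,0.4,0.4]

```text
time_s: 3.97
tcp_pos: [0.3551, -0.3022, 0.1857]
ee_rot: [[-0.905, -0.426, -0.002], [-0.426, 0.905, 0.001], [0.002, 0.002, -1.0]]
wrist_force: [-0.4, 0.5, -0.7]
gripper_width: 0.389
gripper_force: 0.0
```

```bash
python3 - <<'E'
from h import *
s,d,P=wrist();m=terra(d['pixels'])
c=(.356,-.3)
print(rect(P,m,c,.08,.009,.025),rect(P,m,c,.04,.03,.055))
plan()
E
```

```text
(3332, [357.2, -301.1, 75.6, 75.4, 153.7], [355.3, -301.6, 16.7]) (457, [357.0, -301.4, 21.2, 20.8, 157.7], [355.2, -301.5, 44.1])
t 4.02 tcp [ 0.3553 -0.3022  0.1858] yaw 115.2 j [-20.  10. -26.   0. -54. -44.] F [-0.3 -0.3 -0.4] w 0.433 gf 0.0
```

Request:
servo_tool:
  slide:
    - [0,0,0.03]
    - [0,0,0.06]
    - [0,0,0.09]
    - [0,0,0.11]
    - [0,0,0.125]
  spin: [0,0,0,0,0]
  grip: [0.4,0.4,0.4,0.4,0.4]

```text
time_s: 4.43
tcp_pos: [0.3543, -0.3018, 0.059]
ee_rot: [[-0.905, -0.426, -0.004], [-0.426, 0.905, 0.002], [0.003, 0.003, -1.0]]
wrist_force: [0.1, -0.2, -0.4]
gripper_width: 0.598
gripper_force: 0.0
```

Request:
servo_tool:
  slide:
    - [0,0,0.008]
    - [0,0,0.014]
    - [0,0,0.014]
    - [0,0,0.014]
    - [0,0,0.014]
  spin: [0,0,0,0,0]
  grip: [0.4,0.4,1,1,1]

```text
time_s: 4.85
tcp_pos: [0.3563, -0.3027, 0.0484]
ee_rot: [[-0.905, -0.426, 0.002], [-0.426, 0.905, -0.001], [-0.001, -0.002, -1.0]]
wrist_force: [0.4, 0.3, 0.1]
gripper_width: 0.451
gripper_force: 0.0
```

Request:
servo_tool:
  slide:
    - [0,0,0]
    - [0,0,0]
    - [0,0,0]
    - [0,0,0]
    - [0,0,0]
  spin: [0,0,0,0,0]
  grip: [1,1,1,1,1]

```text
time_s: 5.27
tcp_pos: [0.3559, -0.3025, 0.0481]
ee_rot: [[-0.905, -0.426, 0.001], [-0.426, 0.905, -0.0], [-0.001, -0.001, -1.0]]
wrist_force: [-1.4, 1.9, 4.9]
gripper_width: 0.245
gripper_force: 30.0
```

Request:
servo_tool:
  slide:
    - [0,0,0]
    - [0,0,0]
    - [0,0,-0.01]
    - [0,0,-0.03]
    - [0,0,-0.06]
  spin: [0,0,0,0,0]
  grip: [1,1,1,1,1]

```text
time_s: 5.68
tcp_pos: [0.3535, -0.3014, 0.1058]
ee_rot: [[-0.905, -0.425, -0.006], [-0.425, 0.905, 0.003], [0.005, 0.006, -1.0]]
wrist_force: [1.3, 0.7, -1.1]
gripper_width: 0.242
gripper_force: 30.0
```

Request:
servo_tool:
  slide:
    - [0,0,-0.02]
    - [0,0,-0.04]
    - [0,0,-0.06]
    - [0,0,-0.08]
    - [0,0,-0.09]
  spin: [0,0,0,0,0]
  grip: [1,1,1,1,1]

```text
time_s: 6.1
tcp_pos: [0.3562, -0.3027, 0.1997]
ee_rot: [[-0.905, -0.426, 0.003], [-0.426, 0.905, -0.001], [-0.002, -0.003, -1.0]]
wrist_force: [-0.1, -0.0, -1.5]
gripper_width: 0.24
gripper_force: 30.0
```

```bash
python3 - <<'E'
from h import *
plan((.642,.181,.2,115.2))
E
```

```text
t 6.1 tcp [ 0.3562 -0.3027  0.1997] yaw 115.2 j [-20.   9. -25.   0. -56. -44.] F [-0.1 -0.  -1.5] w 0.24 gf 30.0
slide [-4.646e-01  3.159e-01 -2.000e-04] spin 0.0 len 0.562
```

Request:
servo_tool:
  slide:
    - [-0.015,0.01,0]
    - [-0.045,0.03,0]
    - [-0.075,0.05,0]
    - [-0.105,0.07,0]
    - [-0.135,0.09,0]
  spin: [0,0,0,0,0]
  grip: [1,1,1,1,1]

```text
time_s: 6.52
tcp_pos: [0.4395, -0.162, 0.1972]
ee_rot: [[-0.905, -0.425, -0.001], [-0.425, 0.905, 0.0], [0.0, 0.001, -1.0]]
wrist_force: [1.0, -1.1, -1.3]
gripper_width: 0.243
gripper_force: 30.0
```

Request:
servo_tool:
  slide:
    - [-0.03,0.02,0]
    - [-0.06,0.04,0]
    - [-0.09,0.06,0]
    - [-0.12,0.08,0]
    - [-0.15,0.1,0]
  spin: [0,0,0,0,0]
  grip: [1,1,1,1,1]

```text
time_s: 6.93
tcp_pos: [0.5327, -0.0074, 0.197]
ee_rot: [[-0.905, -0.426, -0.001], [-0.426, 0.905, 0.0], [0.001, 0.001, -1.0]]
wrist_force: [0.9, -0.4, -0.0]
gripper_width: 0.244
gripper_force: 30.0
```

Request:
servo_tool:
  slide:
    - [-0.03,0.02,0]
    - [-0.06,0.04,0]
    - [-0.09,0.06,0]
    - [-0.12,0.08,0]
    - [-0.145,0.1,0]
  spin: [0,0,0,0,0]
  grip: [1,1,1,1,1]

```text
time_s: 7.35
tcp_pos: [0.6219, 0.1449, 0.1965]
ee_rot: [[-0.905, -0.426, -0.001], [-0.426, 0.905, -0.0], [0.001, 0.0, -1.0]]
wrist_force: [1.0, 0.2, 0.1]
gripper_width: 0.243
gripper_force: 30.0
```

Request:
servo_tool:
  slide:
    - [-0.015,0.01,0]
    - [-0.025,0.02,0]
    - [-0.035,0.026,0]
    - [-0.035,0.026,0]
    - [-0.035,0.026,0]
  spin: [0,0,0,0,0]
  grip: [1,1,1,1,1]

```text
time_s: 7.77
tcp_pos: [0.6414, 0.1812, 0.1971]
ee_rot: [[-0.905, -0.426, -0.001], [-0.426, 0.905, -0.0], [0.001, 0.0, -1.0]]
wrist_force: [-0.5, -0.5, -1.1]
gripper_width: 0.247
gripper_force: 30.0
```

```bash
python3 - <<'E'
from h import *
s,d,P=wrist();m=terra(d['pixels'])
cv2.imwrite("pics/w2.png",d['pixels'])
c=(.642,.181)
print(rect(P,m,c,.06,.062,.078))
print('held',rect(P,m,s['tcp_pos'],.06,.155,.185))
plan((.642,.181,.13,115.2))
E
```

```text
(987, [622.0, 170.3, 61.3, 19.2, 117.0], [620.1, 169.7, 69.5])
held (8959, [638.1, 185.3, 76.9, 65.3, 49.6], [632.0, 177.5, 165.6])
t 7.82 tcp [0.6413 0.1807 0.1973] yaw 115.2 j [ 30.  28.   3.  -0. -65. -94.] F [ 0.7 -0.8 -1.5] w 0.244 gf 30.0
slide [-0.0008 -0.      0.0673] spin -0.0 len 0.067
```

View pics/w2.png

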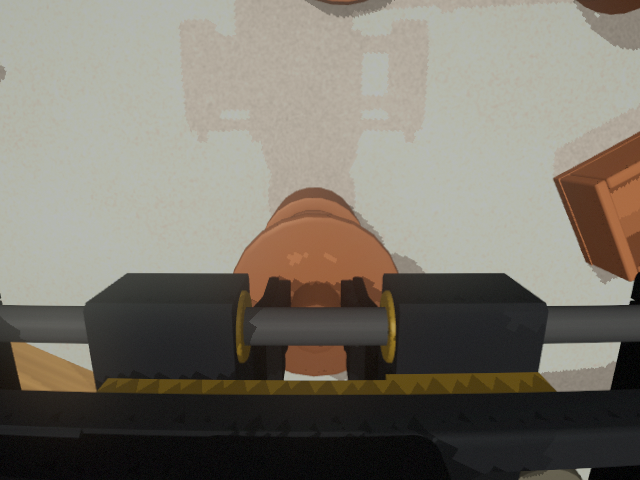

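The held lid at (316,262) is level over the round pot, whose rim arc shows behind it at (316,195). Lowering slowly.

Request:
servo_tool:
  slide:
    - [0,0,0.02]
    - [0,0,0.04]
    - [0,0,0.06]
    - [0,0,0.07]
    - [0,0,0.078]
  spin: [0,0,0,0,0]
  grip: [1,1,1,1,1]

```text
time_s: 8.23
tcp_pos: [0.6411, 0.1802, 0.1186]
ee_rot: [[-0.905, -0.425, -0.002], [-0.425, 0.905, -0.001], [0.002, -0.0, -1.0]]
wrist_force: [0.6, -0.5, -0.9]
gripper_width: 0.243
gripper_force: 30.0
```

Request:
servo_tool:
  slide:
    - [0,0,0.002]
    - [0,0,0.004]
    - [0,0,0.006]
    - [0,0,0.007]
    - [0,0,0.008]
  spin: [0,0,0,0,0]
  grip: [1,1,1,1,1]

```text
time_s: 8.65
tcp_pos: [0.6422, 0.1818, 0.1124]
ee_rot: [[-0.905, -0.426, 0.001], [-0.426, 0.905, 0.001], [-0.002, 0.0, -1.0]]
wrist_force: [-0.4, -0.0, -0.1]
gripper_width: 0.246
gripper_force: 30.0
```

```bash
python3 - <<'E'
from h import *
plan()
E
```

```text
t 8.65 tcp [0.6422 0.1818 0.1124] yaw 115.2 j [ 30.  32.  -3.   0. -55. -94.] F [-0.4 -0.  -0.1] w 0.246 gf 30.0
```

Request:
servo_tool:
  slide:
    - [0,0,0.0005]
    - [0,0,0.001]
    - [0,0,0.0015]
    - [0,0,0.002]
    - [0,0,0.0025]
  spin: [0,0,0,0,0]
  grip: [1,1,1,1,1]

```text
time_s: 9.07
tcp_pos: [0.642, 0.1817, 0.1104]
ee_rot: [[-0.905, -0.426, 0.001], [-0.426, 0.905, -0.0], [-0.001, -0.0, -1.0]]
wrist_force: [-3.7, -0.9, 6.8]
gripper_width: 0.244
gripper_force: 30.0
```

Request:
servo_tool:
  slide:
    - [0,0,0]
    - [0,0,0]
    - [0,0,0]
    - [0,0,0]
    - [0,0,0]
  spin: [0,0,0,0,0]
  grip: [1,1,1,1,1]

```text
time_s: 9.48
tcp_pos: [0.642, 0.1817, 0.1103]
ee_rot: [[-0.905, -0.426, 0.001], [-0.426, 0.905, 0.0], [-0.001, -0.0, -1.0]]
wrist_force: [-2.6, 0.2, 5.1]
gripper_width: 0.242
gripper_force: 30.0
```

Contact at 5 N at the seated height. Release and rise.

Request:
servo_tool:
  slide:
    - [0,0,0]
    - [0,0,0]
    - [0,0,0]
    - [0,0,0]
    - [0,0,0]
  spin: [0,0,0,0,0]
  grip: [0.4,0.4,0.4,0.4,0.4]

```text
time_s: 9.9
tcp_pos: [0.6418, 0.1815, 0.1087]
ee_rot: [[-0.905, -0.426, -0.0], [-0.426, 0.905, -0.0], [0.0, -0.0, -1.0]]
wrist_force: [0.0, -0.2, -0.0]
gripper_width: 0.537
gripper_force: 0.0
```

Request:
servo_tool:
  slide:
    - [0,0,-0.01]
    - [0,0,-0.03]
    - [0,0,-0.05]
    - [0,0,-0.07]
    - [0,0,-0.09]
  spin: [0,0,0,0,0]
  grip: [0.4,0.4,0.4,0.4,0.4]

```text
time_s: 10.32
tcp_pos: [0.6419, 0.1815, 0.2008]
ee_rot: [[-0.905, -0.426, 0.001], [-0.426, 0.905, 0.0], [-0.001, -0.0, -1.0]]
wrist_force: [-0.1, -0.4, 0.4]
gripper_width: 0.596
gripper_force: 0.0
```

```bash
python3 - <<'E'
from h import *
s,d,P=wrist();m=terra(d['pixels'])
c=(.642,.181)
print('seated: plate top should be 79, centre',rect(P,m,c,.06,.071,.087),rect(P,m,c,.04,.095,.115))
plan((.432,.104,.2,115.2),(.432,.104,.048,115.2))
E
```

```text
seated: plate top should be 79, centre (6407, [643.0, 182.6, 76.0, 75.9, 85.2], [641.7, 182.4, 78.8]) (708, [642.8, 182.8, 21.1, 20.6, 67.0], [641.6, 182.4, 106.4])
t 10.37 tcp [0.6441 0.1821 0.206 ] yaw 115.3 j [ 30.  28.   3.   0. -65. -94.] F [ 1.  -0.2  4.1] w 0.6 gf 0.0
slide [0.2252 0.0199 0.0039] spin 0.1 len 0.226
slide [0.    0.    0.152] spin -0.0 len 0.152
```

Seated (plate top at 78.8 mm against 79, centred within 2 mm). Next is the large round lid.

Request:
servo_tool:
  slide:
    - [0.02,0.002,0]
    - [0.05,0.004,0]
    - [0.08,0.007,0]
    - [0.11,0.01,0]
    - [0.14,0.012,0]
  spin: [0,0,0,0,0]
  grip: [0.4,0.4,0.4,0.4,0.4]

```text
time_s: 10.78
tcp_pos: [0.5088, 0.1323, 0.1994]
ee_rot: [[-0.905, -0.426, 0.001], [-0.426, 0.905, 0.0], [-0.001, -0.0, -1.0]]
wrist_force: [0.4, 0.6, -0.2]
gripper_width: 0.6
gripper_force: 0.0
```

Request:
servo_tool:
  slide:
    - [0.03,0.002,0]
    - [0.06,0.005,0]
    - [0.083,0.007,0]
    - [0.083,0.007,0]
    - [0.083,0.007,0]
  spin: [0,0,0,0,0]
  grip: [0.4,0.4,0.4,0.4,0.4]

```text
time_s: 11.2
tcp_pos: [0.4316, 0.1036, 0.2001]
ee_rot: [[-0.905, -0.426, 0.002], [-0.426, 0.905, 0.001], [-0.002, 0.0, -1.0]]
wrist_force: [-0.3, -0.3, 0.2]
gripper_width: 0.6
gripper_force: 0.0
```

```bash
python3 - <<'E'
from h import *
s,d,P=wrist();m=terra(d['pixels'])
c=(.432,.104)
print(rect(P,m,c,.08,.009,.025),rect(P,m,c,.04,.03,.055))
plan((.432,.104,.048,115.2))
E
```

```text
(7592, [434.3, 105.2, 107.7, 107.1, 70.9], [431.5, 104.8, 16.8]) (436, [433.9, 105.2, 21.2, 20.8, 25.4], [432.7, 104.8, 44.2])
t 11.25 tcp [0.4325 0.1041 0.2001] yaw 115.2 j [ 35.   7. -28.   0. -55. -99.] F [-0.3  0.1 -0.2] w 0.598 gf 0.0
slide [9.000e-04 1.000e-04 1.521e-01] spin 0.0 len 0.152
```

Request:
servo_tool:
  slide:
    - [-0.001,0,0.03]
    - [-0.001,0,0.06]
    - [-0.001,0,0.09]
    - [-0.001,0,0.115]
    - [-0.001,0,0.135]
  spin: [0,0,0,0,0]
  grip: [0.4,0.4,0.4,0.4,0.4]

```text
time_s: 11.67
tcp_pos: [0.4336, 0.1045, 0.0621]
ee_rot: [[-0.905, -0.426, -0.001], [-0.426, 0.905, -0.001], [0.001, -0.0, -1.0]]
wrist_force: [0.6, -0.2, 0.1]
gripper_width: 0.598
gripper_force: 0.0
```

Request:
servo_tool:
  slide:
    - [0,0,0.008]
    - [0,0,0.015]
    - [0,0,0.015]
    - [0,0,0.015]
    - [0,0,0.015]
  spin: [0,0,0,0,0]
  grip: [0.4,0.4,1,1,1]

```text
time_s: 12.08
tcp_pos: [0.4338, 0.1048, 0.05]
ee_rot: [[-0.905, -0.426, 0.002], [-0.426, 0.905, 0.001], [-0.003, 0.0, -1.0]]
wrist_force: [0.4, 0.1, -0.8]
gripper_width: 0.456
gripper_force: 0.0
```

Request:
servo_tool:
  slide:
    - [0,0,0]
    - [0,0,0]
    - [0,0,0]
    - [0,0,0]
    - [0,0,0]
  spin: [0,0,0,0,0]
  grip: [1,1,1,1,1]

```text
time_s: 12.5
tcp_pos: [0.4332, 0.1045, 0.0498]
ee_rot: [[-0.905, -0.426, 0.001], [-0.426, 0.905, 0.001], [-0.001, 0.0, -1.0]]
wrist_force: [-1.3, 0.6, 5.6]
gripper_width: 0.244
gripper_force: 30.0
```

Request:
servo_tool:
  slide:
    - [0,0,0]
    - [0,0,0]
    - [0,0,-0.01]
    - [0,0,-0.03]
    - [0,0,-0.06]
  spin: [0,0,0,0,0]
  grip: [1,1,1,1,1]

```text
time_s: 12.92
tcp_pos: [0.4307, 0.103, 0.1074]
ee_rot: [[-0.905, -0.425, -0.006], [-0.425, 0.905, -0.004], [0.007, -0.0, -1.0]]
wrist_force: [-0.1, 0.7, -1.7]
gripper_width: 0.245
gripper_force: 30.0
```

Request:
servo_tool:
  slide:
    - [0,0,-0.02]
    - [0,0,-0.04]
    - [0,0,-0.06]
    - [0,0,-0.08]
    - [0,0,-0.09]
  spin: [0,0,0,0,0]
  grip: [1,1,1,1,1]

```text
time_s: 13.33
tcp_pos: [0.4333, 0.1045, 0.2011]
ee_rot: [[-0.905, -0.426, 0.003], [-0.426, 0.905, 0.002], [-0.003, 0.0, -1.0]]
wrist_force: [0.3, 0.6, -2.3]
gripper_width: 0.242
gripper_force: 30.0
```

```bash
python3 - <<'E'
from h import *
s,d,P=wrist();m=terra(d['pixels'])
print('held',rect(P,m,s['tcp_pos'],.09,.155,.185))
d=capture("top");P=world(d);m=terra(d['pixels'])
print(rect(P,m,(.347,.294),.08,.052,.068))
plan((.3475,.2945,.2,115.2))
E
```

```text
held (12333, [423.5, 104.6, 96.4, 89.8, 60.3], [416.1, 96.8, 168.1])
(7, [327.2, 247.9, 8.6, 2.8, 164.3], [326.6, 248.0, 61.0])
t 13.43 tcp [0.4334 0.1046 0.2005] yaw 115.2 j [ 35.   7. -28.  -0. -55. -99.] F [ 0.3  0.1 -0.8] w 0.248 gf 30.0
slide [-0.0031  0.2084  0.0006] spin -0.0 len 0.208
```

Request:
servo_tool:
  slide:
    - [0,0.015,0]
    - [0,0.04,0]
    - [-0.001,0.07,0]
    - [-0.002,0.1,0]
    - [-0.003,0.13,0]
  spin: [0,0,0,0,0]
  grip: [1,1,1,1,1]

```text
time_s: 13.85
tcp_pos: [0.3787, 0.2233, 0.1975]
ee_rot: [[-0.905, -0.425, -0.002], [-0.425, 0.905, -0.002], [0.003, -0.001, -1.0]]
wrist_force: [0.4, -0.1, -1.2]
gripper_width: 0.24
gripper_force: 30.0
```

Request:
servo_tool:
  slide:
    - [0,0.03,0]
    - [0,0.06,0]
    - [0,0.075,0]
    - [0,0.078,0]
    - [0,0.078,0]
  spin: [0,0,0,0,0]
  grip: [1,1,1,1,1]

```text
time_s: 14.27
tcp_pos: [0.3461, 0.2937, 0.1976]
ee_rot: [[-0.904, -0.427, -0.002], [-0.427, 0.904, -0.002], [0.003, -0.001, -1.0]]
wrist_force: [-0.1, -0.3, -1.7]
gripper_width: 0.242
gripper_force: 30.0
```

Request:
servo_tool:
  slide:
    - [0,0,0.02]
    - [0,0,0.04]
    - [0,0,0.06]
    - [0,0,0.075]
    - [0,0,0.085]
  spin: [0,0,0,0,0]
  grip: [1,1,1,1,1]

```text
time_s: 14.68
tcp_pos: [0.3466, 0.2911, 0.1118]
ee_rot: [[-0.906, -0.424, -0.003], [-0.424, 0.906, -0.004], [0.004, -0.002, -1.0]]
wrist_force: [-0.7, -0.9, -1.2]
gripper_width: 0.246
gripper_force: 30.0
```

```bash
python3 - <<'E'
from h import *
s,d,P=wrist();m=terra(d['pixels'])
print('rim',rect(P,m,(.347,.294),.09,.054,.063),'held',rect(P,m,s['tcp_pos'],.09,.077,.095))
cv2.imwrite("pics/w3.png",d['pixels'])
plan((.3475,.2945,.104,115.2))
E
```

```text
rim None held (11856, [336.4, 291.1, 96.4, 89.5, 60.2], [330.1, 283.7, 78.9])
t 14.73 tcp [0.346  0.2905 0.1105] yaw 115.1 j [  61.   15.  -33.   -0.  -42. -126.] F [ 0.5  0.1 -3.1] w 0.242 gf 30.0
slide [-0.0031  0.003   0.0065] spin -0.1 len 0.008
```

View pics/w3.png

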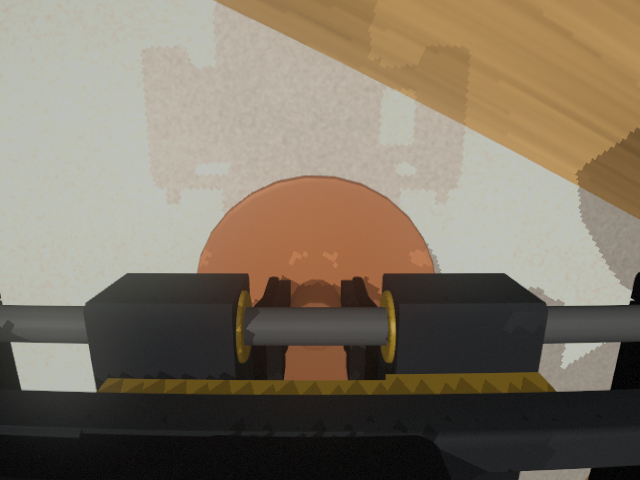

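The lid at (316,260) is level and hides the pot below it. I'll let the arm settle before lowering.

Request:
servo_tool:
  slide:
    - [0,0,0]
    - [0,0,0]
    - [0,0,0]
    - [0,0,0]
    - [0,0,0]
  spin: [0,0,0,0,0]
  grip: [1,1,1,1,1]

```text
time_s: 15.15
tcp_pos: [0.3472, 0.2939, 0.1147]
ee_rot: [[-0.905, -0.426, 0.001], [-0.426, 0.905, 0.001], [-0.001, 0.001, -1.0]]
wrist_force: [-0.6, -0.2, -0.9]
gripper_width: 0.244
gripper_force: 30.0
```

Settled on target. Slow lowering from 0.1147 to about 0.101.

Request:
servo_tool:
  slide:
    - [0,0,0.002]
    - [0,0,0.004]
    - [0,0,0.006]
    - [0,0,0.008]
    - [0,0,0.01]
  spin: [0,0,0,0,0]
  grip: [1,1,1,1,1]

```text
time_s: 15.57
tcp_pos: [0.3469, 0.2937, 0.1038]
ee_rot: [[-0.905, -0.426, -0.0], [-0.426, 0.905, -0.0], [0.0, -0.0, -1.0]]
wrist_force: [-0.8, -0.3, -1.6]
gripper_width: 0.244
gripper_force: 30.0
```

Request:
servo_tool:
  slide:
    - [0,0,0.0005]
    - [0,0,0.001]
    - [0,0,0.0015]
    - [0,0,0.002]
    - [0,0,0.0025]
  spin: [0,0,0,0,0]
  grip: [1,1,1,1,1]

```text
time_s: 15.98
tcp_pos: [0.3471, 0.2938, 0.1021]
ee_rot: [[-0.905, -0.426, 0.0], [-0.426, 0.905, -0.0], [-0.0, -0.0, -1.0]]
wrist_force: [-3.4, -1.1, 7.0]
gripper_width: 0.241
gripper_force: 30.0
```

Request:
servo_tool:
  slide:
    - [0,0,0]
    - [0,0,0.0005]
    - [0,0,0.001]
    - [0,0,0.0015]
    - [0,0,0.0015]
  spin: [0,0,0,0,0]
  grip: [1,1,1,1,1]

```text
time_s: 16.4
tcp_pos: [0.3471, 0.2938, 0.102]
ee_rot: [[-0.904, -0.427, 0.001], [-0.427, 0.904, 0.0], [-0.001, -0.0, -1.0]]
wrist_force: [-5.5, -2.5, 15.4]
gripper_width: 0.244
gripper_force: 30.0
```

Request:
servo_tool:
  slide:
    - [0,0,-0.001]
    - [0,0,-0.001]
    - [0,0,-0.001]
    - [0,0,-0.001]
    - [0,0,-0.001]
  spin: [0,0,0,0,0]
  grip: [0.4,0.4,0.4,0.4,0.4]

```text
time_s: 16.82
tcp_pos: [0.347, 0.2937, 0.1008]
ee_rot: [[-0.905, -0.426, -0.0], [-0.426, 0.905, -0.0], [0.0, -0.0, -1.0]]
wrist_force: [0.3, 0.6, 0.4]
gripper_width: 0.533
gripper_force: 0.0
```

Request:
servo_tool:
  slide:
    - [0,0,-0.01]
    - [0,0,-0.03]
    - [0,0,-0.05]
    - [0,0,-0.075]
    - [0,0,-0.1]
  spin: [0,0,0,0,0]
  grip: [0.4,0.4,0.4,0.4,0.4]

```text
time_s: 17.23
tcp_pos: [0.3468, 0.2933, 0.2016]
ee_rot: [[-0.905, -0.426, -0.001], [-0.426, 0.905, -0.001], [0.001, -0.001, -1.0]]
wrist_force: [0.3, 0.5, 0.2]
gripper_width: 0.599
gripper_force: 0.0
```

```bash
sed -i 's/w=-((a-yaw+90)%180-90)/w=yaw-a/' h.py; python3 - <<'E'
from h import *
s,d,P=wrist();m=terra(d['pixels'])
c=(.347,.294)
print('plate top should be 69',rect(P,m,c,.08,.061,.077),rect(P,m,c,.04,.085,.105))
plan((.437,-.126,.2,210))
E
```

```text
plate top should be 69 (7620, [344.3, 292.7, 107.8, 100.1, 115.0], [344.7, 293.6, 69.0]) (330, [347.4, 294.5, 21.0, 20.4, 113.4], [344.4, 293.9, 95.6])
t 17.28 tcp [0.349  0.2958 0.2069] yaw 115.3 j [  61.    8.  -26.    0.  -56. -126.] F [0.7 1.2 4.6] w 0.594 gf 0.0
slide [ 0.1006 -0.419   0.0047] spin -94.7 len 0.431
```

Seated. Now the square lid: translate, then turn −95°.

Request:
servo_tool:
  slide:
    - [0.004,-0.015,0]
    - [0.01,-0.04,0]
    - [0.018,-0.075,0]
    - [0.026,-0.11,0]
    - [0.0335,-0.144,0]
  spin: [0,0,0,0,0]
  grip: [0.4,0.4,0.4,0.4,0.4]

```text
time_s: 17.7
tcp_pos: [0.3773, 0.1469, 0.2002]
ee_rot: [[-0.905, -0.426, -0.001], [-0.426, 0.905, -0.001], [0.002, -0.0, -1.0]]
wrist_force: [0.6, 0.8, 0.3]
gripper_width: 0.596
gripper_force: 0.0
```

Request:
servo_tool:
  slide:
    - [0.008,-0.034,0]
    - [0.016,-0.068,0]
    - [0.024,-0.102,0]
    - [0.032,-0.136,0]
    - [0.04,-0.17,0]
  spin: [0,0,0,0,0]
  grip: [0.4,0.4,0.4,0.4,0.4]

```text
time_s: 18.12
tcp_pos: [0.4133, -0.0239, 0.2004]
ee_rot: [[-0.905, -0.426, -0.001], [-0.426, 0.905, -0.0], [0.001, 0.0, -1.0]]
wrist_force: [0.5, 0.0, 0.7]
gripper_width: 0.601
gripper_force: 0.0
```

Request:
servo_tool:
  slide:
    - [0.008,-0.034,0]
    - [0.016,-0.068,0]
    - [0.022,-0.09,0]
    - [0.024,-0.104,0]
    - [0.024,-0.104,0]
  spin: [0,0,0,0,0]
  grip: [0.4,0.4,0.4,0.4,0.4]

```text
time_s: 18.53
tcp_pos: [0.4363, -0.1284, 0.1999]
ee_rot: [[-0.907, -0.422, -0.002], [-0.422, 0.907, -0.0], [0.002, 0.001, -1.0]]
wrist_force: [-0.1, -0.2, 0.0]
gripper_width: 0.597
gripper_force: 0.0
```

Request:
servo_tool:
  slide:
    - [0,0,0]
    - [0,0,0]
    - [0,0,0]
    - [0,0,0]
    - [0,0,0]
  spin: [-7,-14,-21,-28,-35]
  grip: [0.4,0.4,0.4,0.4,0.4]

```text
time_s: 18.95
tcp_pos: [0.4358, -0.1256, 0.2003]
ee_rot: [[-0.492, -0.871, -0.002], [-0.871, 0.492, 0.0], [0.001, 0.002, -1.0]]
wrist_force: [-0.6, 0.8, -0.0]
gripper_width: 0.599
gripper_force: 0.0
```

Request:
servo_tool:
  slide:
    - [0,0,0]
    - [0,0,0]
    - [0,0,0]
    - [0,0,0]
    - [0,0,0]
  spin: [-7,-14,-21,-28,-35]
  grip: [0.4,0.4,0.4,0.4,0.4]

```text
time_s: 19.37
tcp_pos: [0.4358, -0.1255, 0.2003]
ee_rot: [[0.097, -0.995, -0.002], [-0.995, -0.097, 0.0], [-0.0, 0.002, -1.0]]
wrist_force: [-0.7, 0.7, 0.2]
gripper_width: 0.6
gripper_force: 0.0
```

Request:
servo_tool:
  slide:
    - [0,0,0]
    - [0,0,0]
    - [0,0,0]
    - [0,0,0]
    - [0,0,0]
  spin: [-7,-14,-20,-25,-25]
  grip: [0.4,0.4,0.4,0.4,0.4]

```text
time_s: 19.78
tcp_pos: [0.4359, -0.1255, 0.2004]
ee_rot: [[0.505, -0.863, -0.001], [-0.863, -0.505, 0.0], [-0.001, 0.001, -1.0]]
wrist_force: [0.2, 0.1, -0.7]
gripper_width: 0.603
gripper_force: 0.0
```

```bash
python3 - <<'E'
from h import *
s,d,P=wrist();m=terra(d['pixels'])
cv2.imwrite("pics/w4.png",d['pixels'])
c=(.437,-.126)
print(rect(P,m,c,.08,.009,.025),rect(P,m,c,.03,.038,.055))
plan((.437,-.126,.2,210))
d=capture("top");P=world(d);m=terra(d['pixels'])
print(rect(P,m,(.347,.294),.08,.061,.077), rect(P,m,(.347,.294),.04,.085,.105))
E
```

```text
(8438, [439.6, -126.3, 88.9, 88.8, 29.9], [438.9, -128.2, 16.7]) (895, [439.4, -126.6, 35.8, 17.4, 120.0], [439.7, -127.1, 44.2])
t 19.83 tcp [ 0.436  -0.1256  0.2005] yaw -149.9 j [  5.   8. -27.  -0. -56.  26.] F [0.9 0.7 0.6] w 0.599 gf 0.0
slide [ 0.0008 -0.0007  0.0005] spin -359.9 len 0.001
(1290, [346.6, 293.9, 106.1, 106.0, 124.4], [345.6, 293.3, 70.1]) (64, [345.6, 293.0, 21.0, 20.3, 76.6], [345.7, 292.7, 97.6])
```

View pics/w4.png

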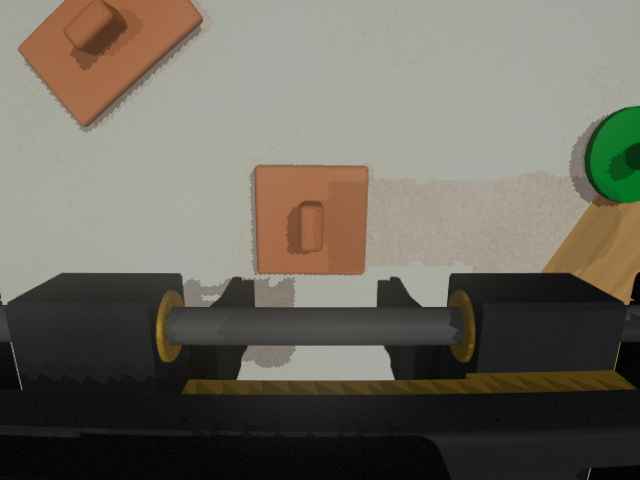

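The square lid at (311,219) has its bar along the tool x axis. Grasping it.

Request:
servo_tool:
  slide:
    - [0.001,0,0.03]
    - [0.001,0,0.06]
    - [0.001,0,0.09]
    - [0.001,0,0.115]
    - [0.001,0,0.135]
  spin: [0,0,0,0,0]
  grip: [0.4,0.4,0.4,0.4,0.4]

```text
time_s: 20.3
tcp_pos: [0.436, -0.1268, 0.0641]
ee_rot: [[0.501, -0.865, -0.002], [-0.865, -0.501, 0.0], [-0.001, 0.002, -1.0]]
wrist_force: [0.1, 0.6, -0.0]
gripper_width: 0.6
gripper_force: 0.0
```

Request:
servo_tool:
  slide:
    - [0,0,0.009]
    - [0,0,0.017]
    - [0,0,0.017]
    - [0,0,0.017]
    - [0,0,0.017]
  spin: [0,0,0,0,0]
  grip: [0.4,0.4,1,1,1]

```text
time_s: 20.72
tcp_pos: [0.4382, -0.1268, 0.0501]
ee_rot: [[0.503, -0.864, 0.002], [-0.864, -0.503, 0.0], [0.001, -0.002, -1.0]]
wrist_force: [-0.4, -0.6, 1.1]
gripper_width: 0.455
gripper_force: 0.0
```

Request:
servo_tool:
  slide:
    - [0,0,0]
    - [0,0,0]
    - [0,0,0]
    - [0,0,0]
    - [0,0,0]
  spin: [0,0,0,0,0]
  grip: [1,1,1,1,1]

```text
time_s: 21.13
tcp_pos: [0.4381, -0.1268, 0.0498]
ee_rot: [[0.503, -0.864, 0.002], [-0.864, -0.503, -0.0], [0.001, -0.002, -1.0]]
wrist_force: [-0.6, 1.6, 4.4]
gripper_width: 0.205
gripper_force: 30.0
```

Request:
servo_tool:
  slide:
    - [0,0,0]
    - [0,0,0]
    - [0,0,-0.01]
    - [0,0,-0.03]
    - [0,0,-0.06]
  spin: [0,0,0,0,0]
  grip: [1,1,1,1,1]

```text
time_s: 21.55
tcp_pos: [0.4343, -0.1269, 0.1071]
ee_rot: [[0.502, -0.865, -0.009], [-0.865, -0.502, 0.0], [-0.005, 0.007, -1.0]]
wrist_force: [0.9, 0.3, -1.9]
gripper_width: 0.204
gripper_force: 30.0
```

Request:
servo_tool:
  slide:
    - [0,0,-0.02]
    - [0,0,-0.04]
    - [0,0,-0.06]
    - [0,0,-0.08]
    - [0,0,-0.09]
  spin: [0,0,0,0,0]
  grip: [1,1,1,1,1]

```text
time_s: 21.97
tcp_pos: [0.4374, -0.127, 0.2008]
ee_rot: [[0.503, -0.864, 0.002], [-0.864, -0.503, 0.0], [0.001, -0.002, -1.0]]
wrist_force: [0.2, 0.9, -1.6]
gripper_width: 0.201
gripper_force: 30.0
```

```bash
python3 - <<'E'
from h import *
s,d,P=wrist();m=terra(d['pixels'])
print('held',rect(P,m,s['tcp_pos'],.09,.155,.185))
plan((.5098,.4003,.2,-150),(.5098,.4003,.2,-126.8))
E
```

```text
held (9930, [436.8, -128.1, 89.4, 89.4, 30.2], [449.0, -142.0, 167.7])
t 22.02 tcp [ 0.4382 -0.127   0.2019] yaw -149.8 j [  4.   8. -26.   0. -56.  26.] F [ 0.8 -0.9 -0.6] w 0.204 gf 30.0
slide [-0.4197 -0.3272  0.0022] spin 0.2 len 0.532
slide [0. 0. 0.] spin -23.2 len 0.0
```

Request:
servo_tool:
  slide:
    - [-0.012,-0.009,0]
    - [-0.04,-0.031,0]
    - [-0.068,-0.053,0]
    - [-0.097,-0.075,0]
    - [-0.125,-0.097,0]
  spin: [0,0,0,0,0]
  grip: [1,1,1,1,1]

```text
time_s: 22.43
tcp_pos: [0.4569, 0.0311, 0.1978]
ee_rot: [[0.502, -0.865, -0.003], [-0.865, -0.502, -0.0], [-0.001, 0.003, -1.0]]
wrist_force: [0.7, -0.5, -1.8]
gripper_width: 0.207
gripper_force: 30.0
```

Request:
servo_tool:
  slide:
    - [-0.028,-0.022,0]
    - [-0.056,-0.044,0]
    - [-0.084,-0.066,0]
    - [-0.113,-0.088,0]
    - [-0.142,-0.111,0]
  spin: [0,0,0,0,0]
  grip: [1,1,1,1,1]

```text
time_s: 22.85
tcp_pos: [0.4815, 0.2096, 0.1975]
ee_rot: [[0.503, -0.864, -0.003], [-0.864, -0.503, -0.002], [-0.0, 0.003, -1.0]]
wrist_force: [0.9, -0.1, -2.2]
gripper_width: 0.205
gripper_force: 30.0
```

Request:
servo_tool:
  slide:
    - [-0.028,-0.022,0]
    - [-0.056,-0.044,0]
    - [-0.084,-0.066,0]
    - [-0.113,-0.088,0]
    - [-0.13,-0.103,0]
  spin: [0,0,0,0,0]
  grip: [1,1,1,1,1]

```text
time_s: 23.27
tcp_pos: [0.5056, 0.3754, 0.1967]
ee_rot: [[0.504, -0.864, -0.002], [-0.864, -0.504, -0.001], [0.0, 0.003, -1.0]]
wrist_force: [0.1, -0.3, -1.3]
gripper_width: 0.203
gripper_force: 30.0
```

Request:
servo_tool:
  slide:
    - [-0.012,-0.009,0]
    - [-0.02,-0.015,0]
    - [-0.0225,-0.016,0]
    - [-0.0225,-0.016,0]
    - [-0.0225,-0.016,0]
  spin: [-5,-11,-17,-23,-23]
  grip: [1,1,1,1,1]

```text
time_s: 23.68
tcp_pos: [0.508, 0.3999, 0.1967]
ee_rot: [[0.802, -0.598, -0.003], [-0.598, -0.802, -0.003], [-0.001, 0.004, -1.0]]
wrist_force: [-0.5, -0.4, -1.7]
gripper_width: 0.204
gripper_force: 30.0
```

```bash
python3 - <<'E'
from h import *
s,d,P=wrist();m=terra(d['pixels'])
cv2.imwrite("pics/w5.png",d['pixels'])
print('held',rect(P,m,s['tcp_pos'],.09,.155,.185),'rim',rect(P,m,(.51,.4),.08,.048,.06))
plan((.510,.4003,.2,-126.8))
E
```

```text
held (8789, [507.7, 398.7, 89.4, 89.2, 143.3], [517.9, 393.4, 163.5]) rim (543, [541.7, 380.6, 82.9, 12.9, 54.1], [544.2, 382.2, 54.2])
t 23.73 tcp [0.5081 0.3996 0.197 ] yaw -126.9 j [ 52.  26.  -0.  -0. -64.   1.] F [-0.2  0.  -2.1] w 0.204 gf 30.0
slide [ 0.0011 -0.0016 -0.003 ] spin -0.1 len 0.004
```

View pics/w5.png

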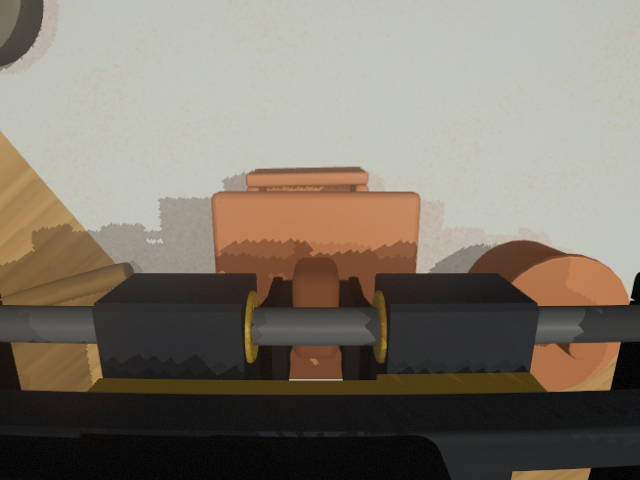

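The square lid at (316,235) is parallel to the pot rim strip at (307,178). Correcting 3 mm and lowering.

Request:
servo_tool:
  slide:
    - [0.0015,-0.003,0.02]
    - [0.0015,-0.003,0.04]
    - [0.0015,-0.003,0.06]
    - [0.0015,-0.003,0.075]
    - [0.0015,-0.003,0.085]
  spin: [0,0,0,0,0]
  grip: [1,1,1,1,1]

```text
time_s: 24.15
tcp_pos: [0.5108, 0.4002, 0.1112]
ee_rot: [[0.799, -0.602, -0.003], [-0.602, -0.799, -0.003], [-0.001, 0.005, -1.0]]
wrist_force: [-0.5, -0.1, -1.3]
gripper_width: 0.204
gripper_force: 30.0
```

Request:
servo_tool:
  slide:
    - [0,0,0]
    - [0,0,0]
    - [0,0,0]
    - [0,0,0]
    - [0,0,0]
  spin: [0,0,0,0,0]
  grip: [1,1,1,1,1]

```text
time_s: 24.57
tcp_pos: [0.5123, 0.4021, 0.1154]
ee_rot: [[0.801, -0.599, 0.002], [-0.599, -0.801, 0.002], [0.0, -0.002, -1.0]]
wrist_force: [0.9, 0.0, -1.3]
gripper_width: 0.207
gripper_force: 30.0
```

```bash
python3 - <<'E'
from h import *
s,d,P=wrist();m=terra(d['pixels'])
print('held',rect(P,m,s['tcp_pos'],.09,.072,.098),'rim',rect(P,m,(.51,.4),.08,.048,.06))
plan((.511,.4015,.1,-126.8))
E
```

```text
held (9142, [512.0, 401.2, 89.9, 89.3, 143.2], [523.6, 394.5, 82.2]) rim (226, [541.8, 370.2, 64.2, 1.1, 53.8], [538.3, 365.6, 53.5])
t 24.62 tcp [0.5122 0.402  0.1151] yaw -126.8 j [ 52.  31.  -5.   0. -54.   1.] F [-0.   0.7 -2.2] w 0.207 gf 30.0
slide [-0.0006  0.0012  0.0151] spin -0.0 len 0.015
```

Request:
servo_tool:
  slide:
    - [0,0.001,0.003]
    - [0,0.001,0.006]
    - [0,0.001,0.009]
    - [0,0.001,0.012]
    - [0,0.001,0.015]
  spin: [0,0,0,0,0]
  grip: [1,1,1,1,1]

```text
time_s: 25.03
tcp_pos: [0.5112, 0.4008, 0.0985]
ee_rot: [[0.801, -0.599, -0.0], [-0.599, -0.801, -0.0], [-0.0, 0.0, -1.0]]
wrist_force: [0.8, 0.3, -1.6]
gripper_width: 0.209
gripper_force: 30.0
```

Request:
servo_tool:
  slide:
    - [0,0,0.0005]
    - [0,0,0.001]
    - [0,0,0.0015]
    - [0,0,0.002]
    - [0,0,0.0025]
  spin: [0,0,0,0,0]
  grip: [1,1,1,1,1]

```text
time_s: 25.45
tcp_pos: [0.5113, 0.401, 0.0969]
ee_rot: [[0.801, -0.599, 0.0], [-0.599, -0.801, 0.0], [0.0, -0.0, -1.0]]
wrist_force: [-1.5, -0.5, 0.9]
gripper_width: 0.206
gripper_force: 30.0
```

Request:
servo_tool:
  slide:
    - [0,0,0.0005]
    - [0,0,0.001]
    - [0,0,0.001]
    - [0,0,0.001]
    - [0,0,0.001]
  spin: [0,0,0,0,0]
  grip: [1,1,1,1,1]

```text
time_s: 25.87
tcp_pos: [0.5113, 0.401, 0.0969]
ee_rot: [[0.801, -0.599, 0.001], [-0.599, -0.801, 0.0], [0.0, -0.001, -1.0]]
wrist_force: [-2.0, -1.5, 5.4]
gripper_width: 0.206
gripper_force: 30.0
```

Contact at the seated height. Release and head for the oblong lid.

Request:
servo_tool:
  slide:
    - [0,0,-0.0005]
    - [0,0,-0.0005]
    - [0,0,-0.0005]
    - [0,0,-0.0005]
    - [0,0,-0.0005]
  spin: [0,0,0,0,0]
  grip: [0.4,0.4,0.4,0.4,0.4]

```text
time_s: 26.28
tcp_pos: [0.5113, 0.4009, 0.0958]
ee_rot: [[0.801, -0.599, -0.0], [-0.599, -0.801, -0.0], [-0.0, 0.0, -1.0]]
wrist_force: [0.8, -0.1, -0.6]
gripper_width: 0.5
gripper_force: 0.0
```

Request:
servo_tool:
  slide:
    - [0,0,-0.01]
    - [0,0,-0.03]
    - [0,0,-0.055]
    - [0,0,-0.08]
    - [0,0,-0.105]
  spin: [0,0,0,0,0]
  grip: [0.4,0.4,0.4,0.4,0.4]

```text
time_s: 26.7
tcp_pos: [0.5113, 0.4008, 0.2029]
ee_rot: [[0.801, -0.599, 0.0], [-0.599, -0.801, 0.0], [0.0, -0.0, -1.0]]
wrist_force: [0.2, 0.6, 0.6]
gripper_width: 0.595
gripper_force: 0.0
```

```bash
python3 - <<'E'
from h import *
s,d,P=wrist();m=terra(d['pixels'])
c=(.511,.401)
print('plate top should be 64',rect(P,m,c,.08,.056,.072),rect(P,m,c,.04,.08,.1))
plan((.640,-.173,.2,-126.8),(.640,-.173,.2,-202.9))
E
```

```text
plate top should be 64 (9842, [511.2, 400.0, 89.7, 89.4, 143.2], [511.9, 403.8, 63.7]) (1311, [511.4, 399.7, 35.1, 17.5, 143.2], [512.1, 399.8, 91.3])
t 26.75 tcp [0.5137 0.4026 0.2095] yaw -126.7 j [ 52.  26.   1.   0. -64.   1.] F [1.6 1.3 4.9] w 0.6 gf 0.0
slide [0.4454 0.3859 0.0065] spin 0.1 len 0.589
slide [0. 0. 0.] spin 76.1 len 0.0
```

Request:
servo_tool:
  slide:
    - [0.011,0.009,0]
    - [0.036,0.031,0]
    - [0.062,0.053,0]
    - [0.088,0.075,0]
    - [0.115,0.0985,0]
  spin: [0,0,0,0,0]
  grip: [0.4,0.4,0.4,0.4,0.4]

```text
time_s: 27.17
tcp_pos: [0.5441, 0.2513, 0.2009]
ee_rot: [[0.801, -0.599, -0.001], [-0.599, -0.801, -0.0], [-0.0, 0.001, -1.0]]
wrist_force: [-0.1, 0.3, -0.4]
gripper_width: 0.599
gripper_force: 0.0
```

Request:
servo_tool:
  slide:
    - [0.028,0.024,0]
    - [0.056,0.048,0]
    - [0.084,0.072,0]
    - [0.112,0.096,0]
    - [0.14,0.12,0]
  spin: [0,0,0,0,0]
  grip: [0.4,0.4,0.4,0.4,0.4]

```text
time_s: 27.58
tcp_pos: [0.5841, 0.0708, 0.201]
ee_rot: [[0.801, -0.599, -0.001], [-0.599, -0.801, -0.0], [-0.0, 0.001, -1.0]]
wrist_force: [0.4, 0.3, -0.5]
gripper_width: 0.602
gripper_force: 0.0
```

Request:
servo_tool:
  slide:
    - [0.028,0.024,0]
    - [0.056,0.048,0]
    - [0.084,0.072,0]
    - [0.112,0.096,0]
    - [0.14,0.12,0]
  spin: [0,0,0,0,0]
  grip: [0.4,0.4,0.4,0.4,0.4]

```text
time_s: 28.0
tcp_pos: [0.6242, -0.1091, 0.2009]
ee_rot: [[0.8, -0.599, -0.001], [-0.599, -0.8, 0.0], [-0.001, 0.0, -1.0]]
wrist_force: [1.4, -0.2, -0.6]
gripper_width: 0.597
gripper_force: 0.0
```

Request:
servo_tool:
  slide:
    - [0.022,0.019,0]
    - [0.04,0.034,0]
    - [0.052,0.044,0]
    - [0.052,0.044,0]
    - [0.052,0.044,0]
  spin: [6,12,19,26,33]
  grip: [0.4,0.4,0.4,0.4,0.4]

```text
time_s: 28.42
tcp_pos: [0.6393, -0.1751, 0.2002]
ee_rot: [[0.337, -0.941, -0.002], [-0.941, -0.337, 0.0], [-0.001, 0.002, -1.0]]
wrist_force: [0.7, 0.6, 0.1]
gripper_width: 0.595
gripper_force: 0.0
```

Request:
servo_tool:
  slide:
    - [0,0,0]
    - [0,0,0]
    - [0,0,0]
    - [0,0,0]
    - [0,0,0]
  spin: [7,14,21,28,35]
  grip: [0.4,0.4,0.4,0.4,0.4]

```text
time_s: 28.83
tcp_pos: [0.6393, -0.1736, 0.2006]
ee_rot: [[-0.262, -0.965, -0.001], [-0.965, 0.262, 0.0], [0.0, 0.001, -1.0]]
wrist_force: [0.1, 0.1, -0.6]
gripper_width: 0.6
gripper_force: 0.0
```

Request:
servo_tool:
  slide:
    - [0,0,0]
    - [0,0,0]
    - [0,0,0]
    - [0,0,0]
    - [0,0,0]
  spin: [5,8,8,8,8]
  grip: [0.4,0.4,0.4,0.4,0.4]

```text
time_s: 29.25
tcp_pos: [0.6397, -0.1734, 0.2009]
ee_rot: [[-0.387, -0.922, -0.0], [-0.922, 0.387, 0.0], [0.0, 0.0, -1.0]]
wrist_force: [-0.3, 0.9, -0.7]
gripper_width: 0.6
gripper_force: 0.0
```

```bash
python3 - <<'E'
from h import *
s,d,P=wrist();m=terra(d['pixels'])
c=(.64,-.173)
print(rect(P,m,c,.08,.009,.025),rect(P,m,c,.03,.038,.055))
plan((.640,-.173,.2,157.1))
E
```

```text
(8771, [642.4, -173.9, 124.6, 74.9, 68.1], [639.2, -179.0, 16.7]) (820, [642.0, -173.9, 35.5, 18.0, 69.1], [641.6, -174.6, 44.1])
t 29.3 tcp [ 0.6398 -0.1734  0.2009] yaw 157.2 j [ -1.  28.   2.  -0. -65. -22.] F [-0.3  0.8  0.8] w 0.598 gf 0.0
slide [-0.0004 -0.      0.0009] spin 0.1 len 0.001
```

Request:
servo_tool:
  slide:
    - [0,-0.001,0.03]
    - [0,-0.001,0.06]
    - [0,-0.001,0.09]
    - [0,-0.001,0.115]
    - [0,-0.001,0.135]
  spin: [-1,-1,-1,-1,-1]
  grip: [0.4,0.4,0.4,0.4,0.4]

```text
time_s: 29.72
tcp_pos: [0.6398, -0.1735, 0.0636]
ee_rot: [[-0.371, -0.929, -0.003], [-0.929, 0.371, 0.0], [0.001, 0.003, -1.0]]
wrist_force: [-0.4, 0.8, -0.2]
gripper_width: 0.602
gripper_force: 0.0
```

Request:
servo_tool:
  slide:
    - [0,0,0.009]
    - [0,0,0.017]
    - [0,0,0.017]
    - [0,0,0.017]
    - [0,0,0.017]
  spin: [0,0,0,0,0]
  grip: [0.4,0.4,1,1,1]

```text
time_s: 30.13
tcp_pos: [0.642, -0.1737, 0.0507]
ee_rot: [[-0.371, -0.929, 0.003], [-0.929, 0.371, -0.0], [-0.001, -0.003, -1.0]]
wrist_force: [0.4, 0.7, -0.7]
gripper_width: 0.454
gripper_force: 0.0
```

Request:
servo_tool:
  slide:
    - [0,0,0]
    - [0,0,0]
    - [0,0,0]
    - [0,0,0]
    - [0,0,0]
  spin: [0,0,0,0,0]
  grip: [1,1,1,1,1]

```text
time_s: 30.55
tcp_pos: [0.6416, -0.1736, 0.0499]
ee_rot: [[-0.371, -0.929, 0.002], [-0.929, 0.371, -0.0], [-0.0, -0.002, -1.0]]
wrist_force: [1.4, 0.5, 3.5]
gripper_width: 0.207
gripper_force: 30.0
```

Request:
servo_tool:
  slide:
    - [0,0,0]
    - [0,0,0]
    - [0,0,-0.01]
    - [0,0,-0.03]
    - [0,0,-0.06]
  spin: [0,0,0,0,0]
  grip: [1,1,1,1,1]

```text
time_s: 30.97
tcp_pos: [0.6379, -0.1731, 0.1058]
ee_rot: [[-0.372, -0.928, -0.01], [-0.928, 0.372, 0.002], [0.002, 0.01, -1.0]]
wrist_force: [0.2, -0.1, -2.4]
gripper_width: 0.203
gripper_force: 30.0
```

Request:
servo_tool:
  slide:
    - [0,0,-0.02]
    - [0,0,-0.04]
    - [0,0,-0.06]
    - [0,0,-0.08]
    - [0,0,-0.09]
  spin: [0,0,0,0,0]
  grip: [1,1,1,1,1]

```text
time_s: 31.38
tcp_pos: [0.6412, -0.1737, 0.2015]
ee_rot: [[-0.371, -0.929, 0.002], [-0.929, 0.371, -0.0], [-0.001, -0.002, -1.0]]
wrist_force: [0.7, 0.0, -1.2]
gripper_width: 0.199
gripper_force: 30.0
```

```bash
python3 - <<'E'
from h import *
s,d,P=wrist();m=terra(d['pixels'])
print('held',rect(P,m,s['tcp_pos'],.09,.155,.185))
plan((.530,-.3935,.2,157.1),(.530,-.3935,.2,233.9))
E
```

```text
held (14575, [637.2, -182.1, 106.2, 75.6, 68.0], [629.0, -204.6, 168.4])
t 31.43 tcp [ 0.642  -0.1739  0.2029] yaw 158.2 j [ -1.  28.   3.   0. -65. -21.] F [ 1.6 -1.1  0.2] w 0.205 gf 30.0
slide [0.2455 0.0225 0.0025] spin 1.1 len 0.247
slide [0. 0. 0.] spin -76.8 len 0.0
```

Request:
servo_tool:
  slide:
    - [0.012,0.001,0]
    - [0.04,0.004,0]
    - [0.07,0.006,0]
    - [0.1,0.009,0]
    - [0.13,0.012,0]
  spin: [0,0,0,0,0]
  grip: [1,1,1,1,1]

```text
time_s: 31.85
tcp_pos: [0.5794, -0.2907, 0.1966]
ee_rot: [[-0.371, -0.928, -0.004], [-0.928, 0.371, 0.002], [-0.0, 0.005, -1.0]]
wrist_force: [0.4, -0.8, -1.6]
gripper_width: 0.205
gripper_force: 30.0
```

Request:
servo_tool:
  slide:
    - [0.03,0.003,0]
    - [0.06,0.005,0]
    - [0.09,0.008,0]
    - [0.108,0.01,0]
    - [0.115,0.0105,0]
  spin: [0,0,0,0,0]
  grip: [1,1,1,1,1]

```text
time_s: 32.27
tcp_pos: [0.5259, -0.3949, 0.1965]
ee_rot: [[-0.375, -0.927, -0.004], [-0.927, 0.375, 0.002], [-0.0, 0.005, -1.0]]
wrist_force: [0.2, 0.5, -1.1]
gripper_width: 0.202
gripper_force: 30.0
```

Request:
servo_tool:
  slide:
    - [0,0,0]
    - [0,0,0]
    - [0,0,0]
    - [0,0,0]
    - [0,0,0]
  spin: [-4,-10,-16,-22,-28]
  grip: [1,1,1,1,1]

```text
time_s: 32.68
tcp_pos: [0.5283, -0.392, 0.1971]
ee_rot: [[0.113, -0.994, -0.003], [-0.994, -0.113, 0.002], [-0.002, 0.003, -1.0]]
wrist_force: [0.4, 0.7, -2.6]
gripper_width: 0.203
gripper_force: 30.0
```

Request:
servo_tool:
  slide:
    - [0,0,0]
    - [0,0,0]
    - [0,0,0]
    - [0,0,0]
    - [0,0,0]
  spin: [-6,-12,-18,-24,-30]
  grip: [1,1,1,1,1]

```text
time_s: 33.1
tcp_pos: [0.5284, -0.3919, 0.1972]
ee_rot: [[0.595, -0.804, -0.003], [-0.804, -0.595, 0.002], [-0.003, 0.001, -1.0]]
wrist_force: [0.3, -1.2, -1.6]
gripper_width: 0.202
gripper_force: 30.0
```

Request:
servo_tool:
  slide:
    - [0,0,0]
    - [0,0,0]
    - [0,0,0]
    - [0,0,0]
    - [0,0,0]
  spin: [-6,-12,-16,-18,-18]
  grip: [1,1,1,1,1]

```text
time_s: 33.52
tcp_pos: [0.5284, -0.3919, 0.1973]
ee_rot: [[0.811, -0.584, -0.003], [-0.584, -0.811, 0.002], [-0.003, 0.0, -1.0]]
wrist_force: [-0.4, 0.1, -2.3]
gripper_width: 0.205
gripper_force: 30.0
```

```bash
python3 - <<'E'
from h import *
s,d,P=wrist();m=terra(d['pixels'])
cv2.imwrite("pics/w6.png",d['pixels'])
print('held',rect(P,m,s['tcp_pos'],.09,.155,.185),'rim',rect(P,m,(.53,-.3935),.09,.039,.05))
plan((.530,-.3935,.2,-126.1))
E
```

```text
held (7826, [534.5, -397.0, 106.3, 75.4, 144.3], [539.3, -397.9, 164.1]) rim (291, [578.1, -427.3, 68.3, 6.9, 54.3], [578.4, -426.1, 44.6])
t 33.57 tcp [ 0.5285 -0.3921  0.1975] yaw -125.8 j [-23.  27.   2.  -0. -64.  77.] F [-0.2  0.3 -0.3] w 0.206 gf 30.0
slide [ 0.002   0.0003 -0.0025] spin 0.3 len 0.003
```

View pics/w6.png

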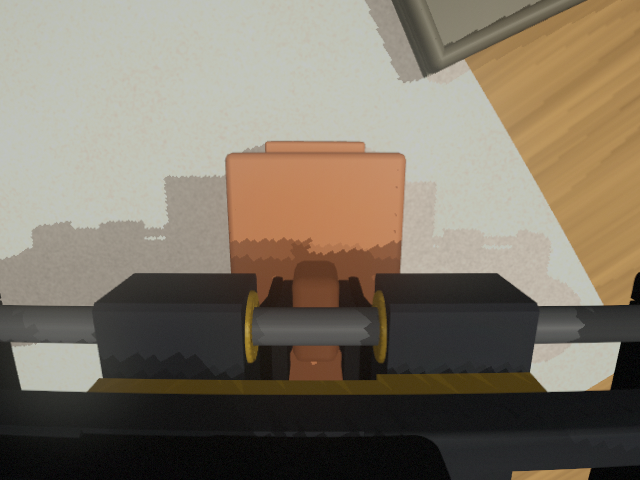

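The oblong lid at (316,215) is in line with the pot's rim strip at (315,147). It needs about 4.5 mm more along tool x.

Request:
servo_tool:
  slide:
    - [0.0045,0,0.02]
    - [0.0045,0,0.04]
    - [0.0045,0,0.06]
    - [0.0045,0,0.08]
    - [0.0045,0,0.095]
  spin: [0,0,0,0,0]
  grip: [1,1,1,1,1]

```text
time_s: 33.98
tcp_pos: [0.5316, -0.3945, 0.1013]
ee_rot: [[0.81, -0.586, -0.003], [-0.586, -0.81, 0.002], [-0.004, 0.0, -1.0]]
wrist_force: [0.4, 0.2, -2.0]
gripper_width: 0.202
gripper_force: 30.0
```

Request:
servo_tool:
  slide:
    - [0,0,0]
    - [0,0,0]
    - [0,0,0]
    - [0,0,0]
    - [0,0,0]
  spin: [0,0,0,0,0]
  grip: [1,1,1,1,1]

```text
time_s: 34.4
tcp_pos: [0.5334, -0.3956, 0.1055]
ee_rot: [[0.811, -0.585, 0.002], [-0.585, -0.811, -0.001], [0.003, -0.0, -1.0]]
wrist_force: [0.1, 0.1, -1.7]
gripper_width: 0.202
gripper_force: 30.0
```

```bash
python3 - <<'E'
from h import *
s,d,P=wrist();m=terra(d['pixels'])
print('held',rect(P,m,s['tcp_pos'],.09,.062,.088),'rim',rect(P,m,(.53,-.3935),.09,.039,.05))
plan()
E
```

```text
held (7785, [540.0, -401.0, 105.9, 75.7, 143.9], [545.9, -402.3, 72.4]) rim None
t 34.45 tcp [ 0.5333 -0.3956  0.1054] yaw -125.8 j [-23.  33.  -4.   0. -54.  77.] F [ 0.2 -1.1 -1. ] w 0.203 gf 30.0
```

Request:
servo_tool:
  slide:
    - [0,0,0.003]
    - [0,0,0.006]
    - [0,0,0.009]
    - [0,0,0.012]
    - [0,0,0.015]
  spin: [0,0,0,0,0]
  grip: [1,1,1,1,1]

```text
time_s: 34.87
tcp_pos: [0.5326, -0.3953, 0.0885]
ee_rot: [[0.811, -0.585, -0.0], [-0.585, -0.811, 0.0], [-0.0, 0.0, -1.0]]
wrist_force: [-0.5, -0.1, -1.3]
gripper_width: 0.206
gripper_force: 30.0
```

Request:
servo_tool:
  slide:
    - [0,0,0.0005]
    - [0,0,0.001]
    - [0,0,0.0015]
    - [0,0,0.002]
    - [0,0,0.0025]
  spin: [0,0,0,0,0]
  grip: [1,1,1,1,1]

```text
time_s: 35.28
tcp_pos: [0.5329, -0.3954, 0.0869]
ee_rot: [[0.811, -0.585, 0.0], [-0.585, -0.811, -0.0], [0.0, 0.0, -1.0]]
wrist_force: [0.6, 1.0, 1.2]
gripper_width: 0.202
gripper_force: 30.0
```

Request:
servo_tool:
  slide:
    - [0,0,0.0005]
    - [0,0,0.001]
    - [0,0,0.001]
    - [0,0,0.001]
    - [0,0,0.001]
  spin: [0,0,0,0,0]
  grip: [1,1,1,1,1]

```text
time_s: 35.7
tcp_pos: [0.5329, -0.3954, 0.0869]
ee_rot: [[0.811, -0.585, 0.001], [-0.585, -0.811, -0.001], [0.001, 0.0, -1.0]]
wrist_force: [-0.7, 2.3, 5.4]
gripper_width: 0.204
gripper_force: 30.0
```

Seated. Release, rise, move clear towards the robot, and check all four.

Request:
servo_tool:
  slide:
    - [0,0,-0.0005]
    - [0,0,-0.0005]
    - [0,0,-0.0005]
    - [0,0,-0.0005]
    - [0,0,-0.0005]
  spin: [0,0,0,0,0]
  grip: [0.4,0.4,0.4,0.4,0.4]

```text
time_s: 36.12
tcp_pos: [0.5327, -0.3954, 0.0858]
ee_rot: [[0.811, -0.585, -0.0], [-0.585, -0.811, 0.0], [-0.0, 0.0, -1.0]]
wrist_force: [-0.5, -0.1, 0.0]
gripper_width: 0.496
gripper_force: 0.0
```

Request:
servo_tool:
  slide:
    - [0,0,-0.01]
    - [0,0,-0.035]
    - [0,0,-0.07]
    - [0,0,-0.1]
    - [0,0,-0.13]
  spin: [0,0,0,0,0]
  grip: [0.4,0.4,0.4,0.4,0.4]

```text
time_s: 36.53
tcp_pos: [0.5327, -0.3955, 0.2186]
ee_rot: [[0.811, -0.585, 0.001], [-0.585, -0.811, -0.001], [0.001, 0.0, -1.0]]
wrist_force: [0.9, 0.4, -0.2]
gripper_width: 0.6
gripper_force: 0.0
```

Request:
servo_tool:
  slide:
    - [-0.005,0.015,0]
    - [-0.015,0.04,0]
    - [-0.03,0.07,0]
    - [-0.045,0.1,0]
    - [-0.06,0.12,0]
  spin: [0,0,0,0,0]
  grip: [0.4,0.4,0.4,0.4,0.4]

```text
time_s: 36.95
tcp_pos: [0.4119, -0.4587, 0.2167]
ee_rot: [[0.811, -0.586, 0.0], [-0.586, -0.811, -0.001], [0.001, 0.0, -1.0]]
wrist_force: [0.1, -0.8, 0.3]
gripper_width: 0.603
gripper_force: 0.0
```

Request:
servo_tool:
  slide:
    - [0,0,0]
    - [0,0,0]
    - [0,0,0]
    - [0,0,0]
    - [0,0,0]
  spin: [0,0,0,0,0]
  grip: [0.4,0.4,0.4,0.4,0.4]

```text
time_s: 37.37
tcp_pos: [0.4148, -0.4572, 0.216]
ee_rot: [[0.812, -0.584, 0.0], [-0.584, -0.812, -0.0], [0.0, -0.0, -1.0]]
wrist_force: [0.4, -0.3, 0.0]
gripper_width: 0.598
gripper_force: 0.0
```

```bash
python3 - <<'E'
from h import *
plan()
d=capture("top");P=world(d);m=terra(d['pixels']);cv2.imwrite("pics/top1.png",d['pixels'])
for n,c,H in [("rl",(.347,.294),69),("rs",(.642,.181),79),("sq",(.51,.4),64),("ob",(.53,-.394),54)]:
    print(n,H,rect(P,m,c,.08,H/1000-.006,H/1000+.008))
cv2.imwrite("pics/scene1.png",capture("scene")["pixels"])
E
```

```text
t 37.37 tcp [ 0.4148 -0.4572  0.216 ] yaw -125.7 j [-33.  23.  -3.  -0. -64.  87.] F [ 0.4 -0.3  0. ] w 0.598 gf 0.0
rl 69 (1272, [345.2, 294.2, 106.2, 106.2, 40.4], [345.3, 292.9, 70.1])
rs 79 (599, [639.5, 182.7, 75.6, 74.5, 20.8], [639.0, 181.4, 79.6])
sq 64 (1019, [507.3, 399.4, 91.2, 88.2, 53.2], [506.5, 398.2, 64.6])
ob 54 (106, [521.7, -351.8, 64.6, 12.9, 144.6], [519.3, -349.3, 54.7])
```

View pics/top1.png

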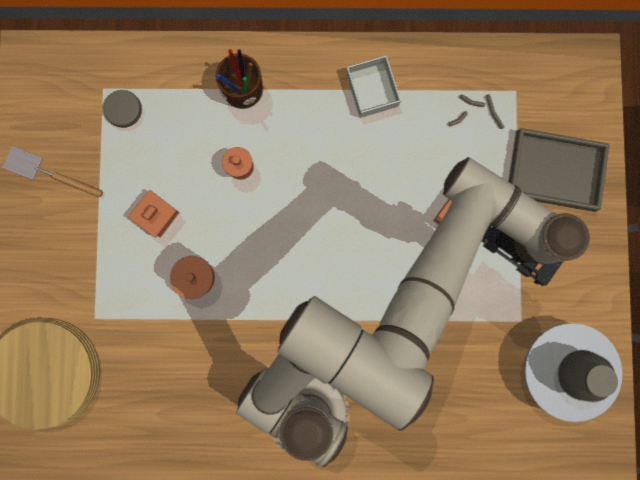

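View pics/scene1.png

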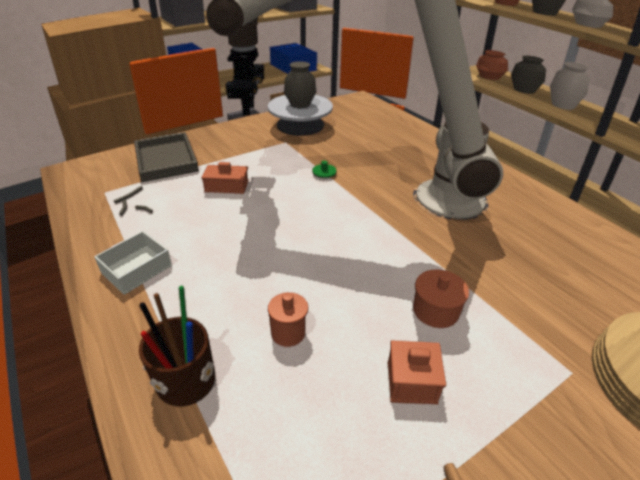

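Both views show all four pots lidded. In the scene view they stand at (225,175), (288,315), (440,295) and (416,370), with the green lid untouched at (325,170). I'll check the oblong lid through the scene camera's depth, then hand in.

```bash
python3 - <<'E'
from h import *
d=capture("scene");P=world(d);m=terra(d['pixels'])
r=rect(P,m,(.53,-.394),.08,.049,.062);print(r)
if r and abs(r[2][2]-54)<3 and np.hypot(r[1][0]-530,r[1][1]+394)<9: print(finish_job())
E
```

```text
(521, [532.1, -391.1, 123.3, 77.9, 143.3], [536.2, -382.8, 56.0])
the job is handed in; nothing more can be done
None
```

All four lids are on their matching pots, seated and lined up by the camera checks (seating contact stayed under about 16 N at the wrist). The job was handed in at about 37 s of the 128 s allowed, and no verdict was returned.

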